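# Close and lock the label printer's roll hatch

## Robot

A 6-joint arm with a two-finger parallel gripper is mounted at the origin on a cart in front of the work surface, level with it; the furniture and walls round the work are solid. World frame = base frame: x ahead of the robot, y to its left, z up, the work surface at z = 0. Lengths are in m, angles in rad, forces in N, time in s.
With the tool pointing down it reaches from about 0.275 to 0.75 m from the base axis. Payload 10.2 kg.
Tool frame: the origin (TCP) lies at the centre of the arm's flange, where the gripper is bolted on; the fingertips stand env.tip_extent ahead of it and the grasp point (between the pads) lies 155 mm ahead of it (env.tip_extent is the distance from the TCP to the fingertips, in m); z points along the fingers, y is the line along which they close (so a half turn about z gives the same grasp; the last joint's range is limited). The gripper opens to 85 mm and grips with 20 to 120 N. Pads are 22 mm wide; open, the fingers measure 114 mm over their backs; the gripper's body (76 mm by 85 mm) begins 54 mm behind the grasp point. The pads swing forward as they close: fully open they stand 13 mm farther back than shut.
Start: joints at [0.985, 0.313, 1.498, -0, 1.331, -0.223], TCP at [0.186, 0.491, 0.405] pointing down, gripper open.
Joint ranges: [-2.94, 2.94], [-0.97, 2.17], [0.19, 2.56], [-1.23, 4.37], [0.02, 3.11], [-2.88, 2.88]. Speed limits (rad/s): [2.39, 2.39, 3.01, 3.14, 3.14, 3.14].

## Interface

Orientations are given as a unit quaternion [x, y, z, w].
In Python, from bench import env, vision, job, finder, monitor gives the robot as it stands. Calls block until the motion is done:
- env.reach(position, orientation): joint-space move of the TCP to a pose.
- env.movel(position, velocity=0.15, frame=None, guard=None): straight line of the TCP; frame=None keeps the orientation; velocity is the mean speed in m/s. With guard (N) it stops when the force on the tool has changed by that much, and returns True; else False.
- env.set_joints(angles): joint-space move.
- env.release() and env.close_gripper(effort=None): open the fingers fully, or close them until they stop; effort is the grip in N (None keeps the last).
- env.hold(seconds).
- env.ik(position, orientation): joint angles nearest the present ones, or None.
- vision.grab_frame(name): name is "scene" or "top"; returns a dict with "frame" (420x560x3 uint8, red, green, blue), "range_z" (420x560 float32, m along the optical axis (not along the pixel's ray), 0 where there is no reading), "mtx" (3x3 intrinsics, pixels), "k1" (the pictures are not rectified: a ray, as slopes to the right and down, at radius r is drawn at 1 + k1 r^2 times it, then the intrinsics apply), "view" (4x4, takes a point from world to camera coordinates). Camera axes: x right, y down, z forward; pixel columns grow to the right and rows downward; lengths in m; the calibration is good to about 2 mm. A picture is of the moment at which its call begins.
A pose or a line that the arm cannot do raises env.MotionError and nothing moves.
- job.hand_in(): hands the job in; it is judged then, once.
Trained networks look in the newest picture that a camera, given by its name, has taken for a name from the list of things; names that differ only in an ending like _2 or _b are one class to them, and where a whole thing is asked for, a point or a joint stands for the part that bears it (a point fixed in the world has none). Each returns a list of dicts, best first, with "p" (0 to 1); they miss things now and then, are a little off and sometimes report something else, mostly with a low value. They report only what shows in the picture. A call takes as long as a camera call.
- finder.masks_of(camera, query): "pixels" (420x560 bool, what is visible of it) and "location" ([row, column] in pixels, amid what is visible of it).
- finder.mark_of(camera, query): "location" ([row, column] in pixels: a listed point, or the origin of a listed thing).
Readings, each from a call of its own:
- monitor.get_clock(): time.
- monitor.get_joints(): joint angles.
- monitor.get_qvel(): joint speeds.
- monitor.get_joint_efforts(): joint torques, N m.
- monitor.get_position(): TCP position.
- monitor.get_ee_rot(): TCP orientation.
- monitor.get_contact_force(): force on the tool from outside, world axes, zero at the start.
- monitor.get_ft_torque(): the same for the moment, N m.
- monitor.get_finger_gap(): opening from 0.0 (shut) to 1.0 (fully open).
- monitor.get_gripper_force(): force on a finger pad.
Only numpy, scipy, OpenCV 4.12 (cv2) and the standard library are available. Lean on these libraries where they do the work, as an engineer would, in place of code of your own. Each camera call takes 0.05 s, during which the arm holds its last target. There are 200 camera calls.

## Task

The label printer has just been given a new roll: push its raised hatch down with your fingertips, then set the fingertips in the slot of the round fastener, press the hatch fully down against its springs and turn the fastener a quarter turn clockwise until it stops and holds the hatch shut. Never force the fastener round while the hatch still stands up. Grip or lift nothing, do not swing the hatch further open, and leave the spare roll, the note pad and the bottle beside the printer where they are.

Things in the scene. Friction and masses are not known exactly. Their poses are not given: they have to be found in the camera images.
- printer: Light grey label printer, 230 (x) x 180 (y) x 112 mm, fixed on the worktop. Origin: centre of its underside; x to its back, y to its left, z up. Its top is a hatch, 18 mm thick: shut, it covers x -113 to +68, y -89 to +89 mm, upper face at z = 106 mm; the fastener's axis is then at x = -68, y = 0. Behind the hatch is a fixed housing 112 mm high.
- hinge (a point): Middle of the hatch's hinge line, fixed on the printer: x = +72, y = 0, z = 97 mm in the printer's frame. The hinge line runs along the printer's y; axes as the printer's.
- hatch (a joint): Hatch angle, rad: 0 shut, positive = front edge raised (starts 0.40 to 0.75). Its stiff hinge stays where left; 1 to 2 N down at the front edge moves it. Let down unlocked, it rests on two spring plungers in the front corners at about 0.05; about 12 N down on the fastener brings it to 0, more takes it to a hard stop at -0.012.
- hatch_front (a point): Middle of the hatch's front edge, on its upper face: 185 mm from the hinge line, 9 mm above the hinge's level when shut. Moves with the hatch; axes as the printer's when shut. The face is flat beside the fastener, 35 to 80 mm either side of the middle.
- slot (a point): Centre of the slot's floor, on the fastener's axis. The fastener is a 68 mm aluminium disc flush in the hatch, 45 mm behind its front edge, with a straight slot right across: 30 mm wide, 68 mm long, 12 mm deep, dark floor. Axes: y along the slot, x across, z out of the hatch; moves with the hatch and turns with the fastener.
- fastener (a joint): Fastener angle, rad, growing clockwise seen from above. 0 open, slot along the printer's y (starts 0 to 0.3); 1.571 locked, slot along its x, hard stop. Stays where left; takes up to 0.15 N m. From 0.5 on its cam runs under a lip, only with the hatch pressed below about 0.015 rad, else it jams there; near 1.5 it clicks over a ridge. Past 0.5 it keeps an open hatch from shutting.
- spare_roll: Loose white roll of labels, 64 mm across and 40 mm high, lying flat to the right of the printer (origin: centre of its underside). Leave alone.
- note_pad: Loose pad of yellow sticky notes, 50 x 51 x 13 mm, to the right of the printer (origin: centre of its underside). Leave alone.
- bottle: Loose white medicine bottle with a red cap, 54 mm across and 86 mm high, standing to the left of the printer (origin: centre of its underside). Leave alone.

How it is judged:
On the way, in this order (a step that is already met when the one before it is completed fails the run):
1. the hatch is down on its springs or lower, the fastener still open (value of joint hatch below 0.065 rad and value of joint fastener below 0.65 rad), for 0.1 s.
2. the fastener is turned home with the hatch shut (value of joint hatch below 0.015 rad and value of joint fastener above 1.4 rad), for 0.2 s.
At the end, for the whole second after the job is handed in: The hatch is shut and held down by the cam (joint within 0.015 rad of 0), the fastener stands within 0.17 rad (10 degrees) of its locked stop, both at rest, and the spare roll, the note pad and the bottle are within 20 mm of where they stood (all of step 2 and value of joint hatch above -0.015 rad and velocity of joint hatch between -0.05 and 0.05 rad/s and velocity of joint fastener between -0.05 and 0.05 rad/s and distance of each of spare_roll, note_pad, bottle from where it was at the start of the episode below 0.02 m); the robot touches nothing.
It fails at once if the fastener is forced round while the hatch still stands up (value of joint hatch above 0.03 rad and value of joint fastener above 0.65 rad).
It fails at once if the hatch is swung further open instead of being shut (value of joint hatch above 0.9 rad).
It fails at once if the spare roll, the note pad or the bottle is lifted, knocked over or shifted by more than 20 mm (distance of any of spare_roll, note_pad, bottle from where it was at the start of the episode above 0.02 m or angle between bottle's own z axis and vertical above 0.5 rad).
It also fails if it takes over 48 s, if anything falls off the work surface, if the arm or the gripper's body presses on something with over 40 N, if the wrist force passes 120 N, or if a joint passes its speed limit or range.

## Working session

There is one attempt and no reset: what is moved stays moved. The work goes in short steps, each a Python script; the robot and the scene stay as the last script left them, time stands still between calls to the robot, and variables do not carry over. Pictures are saved under pics/ and viewed, at most 10 in all, crops included, and the job is handed in when it is done.

```bash
mkdir -p pics; ls; cat > h.py <<'E'
import numpy as np, cv2
from bench import env, vision, job, finder, monitor
def px2w(f,r,c,z=None,win=2):
    K=f["mtx"];d=np.array([(c-K[0,2])/K[0,0],(r-K[1,2])/K[1,1]]);u=d.copy()
    for _ in range(20): u=d/(1+f["k1"]*(u@u))
    if z is None:
        r,c=int(round(r)),int(round(c));p=f["range_z"][max(r-win,0):r+win+1,max(c-win,0):c+win+1];p=p[p>0]
        if len(p)==0: return None
        z=np.median(p)
    return (np.linalg.inv(f["view"])@np.array([u[0]*z,u[1]*z,z,1]))[:3]
def cloud(f,m):
    rr,cc=np.nonzero(m&(f["range_z"]>0))
    K=f["mtx"];d=np.stack([(cc-K[0,2])/K[0,0],(rr-K[1,2])/K[1,1]],1);u=d.copy()
    for _ in range(20): u=d/(1+f["k1"]*(u**2).sum(1,keepdims=True))
    z=f["range_z"][rr,cc];P=np.c_[u*z[:,None],z,np.ones(len(z))]
    return (P@np.linalg.inv(f["view"]).T)[:,:3]
E
python3 - <<'E'
from h import *
np.set_printoptions(precision=4,suppress=True)
print(env.tip_extent, monitor.get_clock(), monitor.get_ee_rot(), monitor.get_finger_gap())
ims=[]
for n in("scene","top"):
    f=vision.grab_frame(n);ims.append(f["frame"]);print(n,np.linalg.inv(f["view"])[:3,3])
    for q in("printer","hinge","hatch_front","slot","spare_roll","note_pad","bottle"):
        for d in finder.mark_of(n,q)[:2]:
            print(q,round(d["p"],2),np.round(d["location"],1),px2w(f,*d["location"]))
cv2.imwrite("pics/a.png",cv2.resize(np.hstack(ims),(800,300))[:,:,::-1])
cv2.imwrite("pics/b.png",ims[1][:,:,::-1]);cv2.imwrite("pics/c.png",ims[0][:,:,::-1])
E
```

```text
bench.py
pics
0.1734 0.0 [ 0.1804  0.9836 -0.0006 -0.0003] 0.996289280988269
scene [0.0276 0.0339 0.7462]
printer 0.96 [239.  284.8] [ 0.5239 -0.0448  0.0178]
hinge 0.61 [183.8 276.4] [ 0.561  -0.0313  0.1534]
hatch_front 0.69 [189.3 296.1] [ 0.4903 -0.0566  0.2136]
slot 0.61 [192.2 292.9] [ 0.4768 -0.0488  0.2225]
spare_roll 0.69 [206.7 335.1] [ 0.5821 -0.1642  0.038 ]
note_pad 0.92 [240.  350.5] [ 0.5072 -0.185   0.0131]
bottle 0.78 [261.1 231.2] [0.4688 0.0701 0.0403]
top [ 0.3869 -0.1061  0.9239]
hinge 0.63 [190.2 273.8] [ 0.6015 -0.0395  0.1142]
hatch_front 0.8 [238.9 262.6] [ 0.4769 -0.0564  0.2209]
slot 0.87 [227.7 264.5] [ 0.5038 -0.0507  0.1857]
spare_roll 0.79 [215.2 327.1] [ 0.6095 -0.1761  0.0008]
note_pad 0.95 [255.1 319.4] [ 0.5069 -0.184   0.0115]
bottle 0.65 [225.3 216.6] [0.4927 0.0614 0.0851]
```

View pics/b.png

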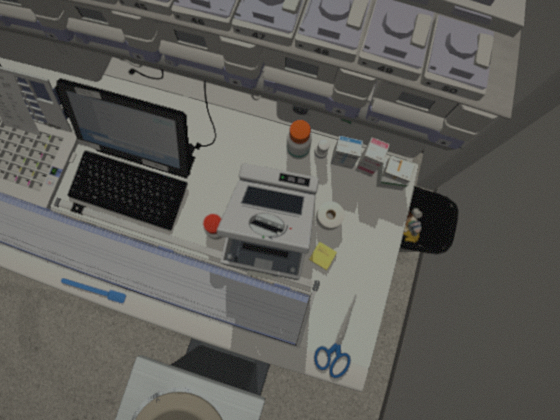

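View pics/c.png

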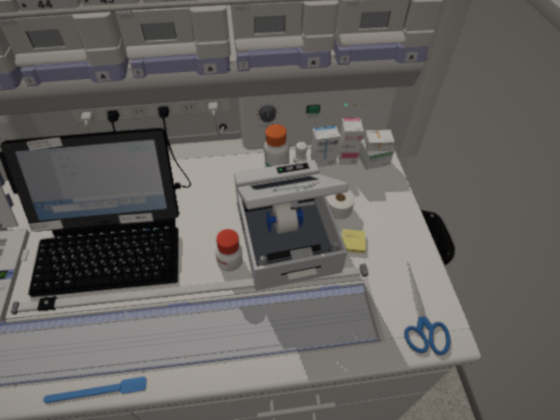

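The top view shows the hatch raised, with its slot at about (row 228, col 265), roughly along the printer's y. The bottle is at (225, 215), the roll at (215, 330) and the pad at (256, 322). The scene view shows the open hatch nearly edge-on at (190, 293). Next I fit the printer pose from the depth cloud.

```bash
cat > fit.py <<'E'
from h import *
def fit(verbose=True):
    f=vision.grab_frame("top")
    m=finder.masks_of("top","hatch")[0]; M=m["pixels"]
    Me=cv2.erode(M.astype(np.uint8),np.ones((3,3)))>0
    P=cloud(f,Me); rng=np.random.default_rng(0);best=None
    for _ in range(400):
        a,b,c=P[rng.choice(len(P),3,False)];n=np.cross(b-a,c-a);l=np.linalg.norm(n)
        if l<1e-6: continue
        n/=l;i=abs((P-a)@n)<.002
        if best is None or i.sum()>best.sum(): best=i
    Q=P[best];c=Q.mean(0);n=np.linalg.svd(Q-c)[2][2];n*=np.sign(n[2])
    ang=np.arctan2(np.hypot(n[0],n[1]),n[2])
    Pa=cloud(f,M);Qa=Pa[abs((Pa-c)@n)<.004]
    rect=cv2.minAreaRect((Qa[:,:2]).astype(np.float32))
    print("hatch p",m["p"],len(P),best.sum(),"normal",n,"ang",ang,"yaw(n)",np.arctan2(n[1],n[0])+np.pi,"c",c)
    return f,M,n,c,Qa,ang
E
python3 - <<'E'
from fit import *
np.set_printoptions(precision=4,suppress=True)
f,M,n,c,Q,ang=fit()
# normal of raised hatch tilts: front up -> normal tilts toward the back or +x
for s in (1,):
    h=n[:2]/np.linalg.norm(n[:2]); yaw=np.arctan2(h[1],h[0]); print("yaw",yaw)
    ex=np.array([h[0],h[1],0]);ey=np.array([-h[1],h[0],0]);u=np.cross(n,ey)  # down-slope? 
    u=np.cross(ey,n); print("u",u)
    a=(Q-c)@u;b=(Q-c)@ey
    print("u pct",np.percentile(a,[0,1,5,50,95,99,100]),"y pct",np.percentile(b,[0,1,5,50,95,99,100]))
    for lo,hi in((-.1,-.05),(-.05,0),(0,.05),(.05,.1)):
        k=(a>lo)&(a<hi); print(lo,k.sum(),np.percentile(b[k],[1,99]) if k.sum() else 0)
# housing
z=cloud(f,f["range_z"]>0)
k=(z[:,2]>.1)&(z[:,2]<.122)&(abs(z[:,0]-.6)<.12)&(abs(z[:,1]+.05)<.14)
H=z[k];print(len(H),np.median(H[:,2]),cv2.minAreaRect(H[:,:2].astype(np.float32)))
K=finder.masks_of("top","slot");print(K[0]["p"],K[0]["location"],K[0]["pixels"].sum()) if K else 0
fr=f["frame"].copy();fr[cv2.morphologyEx(M.astype(np.uint8),cv2.MORPH_GRADIENT,np.ones((2,2)))>0]=[255,0,0]
cv2.imwrite("pics/d.png",cv2.resize(np.hstack([f["frame"][150:290,195:345],fr[150:290,195:345]]),(800,373),interpolation=cv2.INTER_CUBIC)[:,:,::-1])
E
```

```text
hatch p 0.81 4852 3979 normal [0.6474 0.0655 0.7593] ang 0.7085312410981255 yaw(n) 3.2424235644018173 c [ 0.5375 -0.0505  0.1712]
yaw 0.1008309108120241
u [ 0.7555  0.0764 -0.6507]
u pct [-0.0829 -0.0806 -0.0776 -0.0007  0.0859  0.0959  0.1036] y pct [-0.088  -0.086  -0.0792 -0.      0.0805  0.0873  0.09  ]
-0.1 1083 [-0.0858  0.0868]
-0.05 1134 [-0.0863  0.0875]
0 1222 [-0.0858  0.087 ]
0.05 958 [-0.0854  0.0873]
1729 0.11074673444737781 ((0.6235339641571045, -0.04103619605302811), (0.06078235059976578, 0.17964284121990204), 5.646387577056885)
0.65 [223.8, 267.9] 571
```

View pics/d.png

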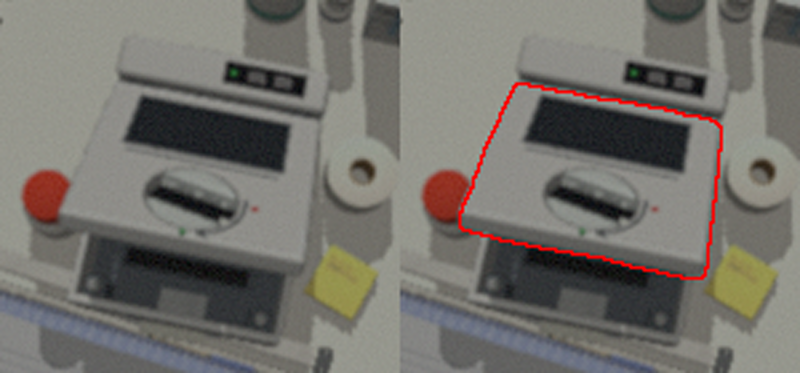

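```bash
cat >> h.py <<'E'
from scipy.spatial.transform import Rotation as R
np.set_printoptions(precision=4,suppress=True)
YAW=.100; HG=np.array([.6095,-.0425,.097])
EX=np.array([np.cos(YAW),np.sin(YAW),0]);EY=np.array([-np.sin(YAW),np.cos(YAW),0]);EZ=np.array([0,0,1.])
def quat(a): # tool down, tool x at world yaw a
    x=np.array([np.cos(a),np.sin(a),0]);z=-EZ
    return R.from_matrix(np.c_[x,np.cross(z,x),z]).as_quat()
def hp(r,y,th,h=.009): # point on hatch
    return HG+EY*y+EX*(-r*np.cos(th)+h*np.sin(th))+EZ*(r*np.sin(th)+h*np.cos(th))
E
python3 - <<'E'
from h import *
env.close_gripper(20)
L=env.tip_extent;print(L,monitor.get_finger_gap())
for k in (0,np.pi):
    for a in (0,-.9,-1.9,-2.1):
        print(k,a,env.ik(hp(.14,0,0,-.003)+EZ*(L+.02),quat(YAW+a+k)))
E
```

```text
0.1734 0.0005326229840547748
0 0 [-0.3677  0.336   1.8017 -0.      1.0039  1.1031]
0 -0.9 [-0.3677  0.336   1.8017 -0.      1.0039  2.0031]
0 -1.9 None
0 -2.1 None
3.141592653589793 0 [-0.3677  0.336   1.8017 -0.      1.0039 -2.0385]
3.141592653589793 -0.9 [-0.3677  0.336   1.8017 -0.      1.0039 -1.1385]
3.141592653589793 -1.9 [-0.3677  0.336   1.8017 -0.      1.0039 -0.1385]
3.141592653589793 -2.1 [-0.3677  0.336   1.8017 -0.      1.0039  0.0615]
```

```bash
python3 - <<'E'
from h import *
L=env.tip_extent;q=quat(YAW+np.pi);r,y=.168,-.056
env.reach(hp(r,y,.7085)+EZ*(L+.08),q)
F0=np.array(monitor.get_contact_force());print("F0",F0)
env.movel(hp(r,y,.7085)+EZ*(L+.015),velocity=.15)
for th in np.r_[np.arange(.65,.09,-.08),.09]:
    g=env.movel(hp(r,y,th)+EZ*L,velocity=.1,guard=25)
    print(round(th,2),g,np.array(monitor.get_contact_force())-F0,monitor.get_position()[2])
    if g: break
for th in np.arange(.07,-.03,-.02):
    g=env.movel(hp(r,y,th)+EZ*L,velocity=.03,guard=6)
    print(round(th,2),g,np.array(monitor.get_contact_force())-F0,monitor.get_position()[2])
    if g: break
print(monitor.get_clock())
E
```

```text
F0 [-0.039   0.1744 -0.0417]
0.65 False [ 0.7983 -0.3279  0.1004] 0.3799202590100426
0.57 False [0.4546 0.0435 0.078 ] 0.36912880469458564
0.49 False [ 0.5034  0.2219 -0.8217] 0.3577109526198488
0.41 False [-0.4627 -0.2259 -0.2047] 0.34586601724240984
0.33 False [ 0.8836  0.4137 -0.4167] 0.33357615185692335
0.25 False [-0.189  -0.1135 -0.4286] 0.32090684997578955
0.17 False [0.5236 0.5895 0.9882] 0.30793203837305805
0.09 False [ 0.0533 -0.4425  0.5284] 0.2946816559966904
0.09 False [0.5795 0.0727 0.1993] 0.29487579080147464
0.07 False [-0.5945  1.0445  0.2773] 0.29098322930213666
0.05 False [ 1.0503 -0.2373  1.0541] 0.287819697385791
0.03 False [ 1.1247 -0.5752  3.4429] 0.2845845062806807
0.01 False [0.3172 0.4385 4.9565] 0.28134942015724484
-0.01 False [-0.8315 -0.1836  7.2442] 0.27820284796578115
8.6167
```

```bash
python3 - <<'E'
from h import *
p=monitor.get_position()
env.movel(np.array(p)+EZ*.08,velocity=.2)
env.movel(np.array(p)+EZ*.12-EX*.12-EY*.1,velocity=.25)
f=vision.grab_frame("top")
m=finder.masks_of("top","hatch");print(m[0]["p"]);P=cloud(f,cv2.erode(m[0]["pixels"].astype(np.uint8),np.ones((5,5)))>0)
P=P[abs(P[:,2]-np.median(P[:,2]))<.008];c=P.mean(0);n=np.linalg.svd(P-c)[2][2];n*=np.sign(n[2]);print("n",n,"tilt",n@EX,c)
for q in("slot","hatch_front"):
    for d in finder.mark_of("top",q)[:1]: print(q,d["p"],d["location"],px2w(f,*d["location"]))
print("expected slot",hp(.14,0,.05,-.003),"front",hp(.185,0,.05))
# dark slot pixels
A=cloud(f,f["range_z"]>0);rr,cc=np.nonzero(f["range_z"]>0)
s=hp(.14,0,.05);k=np.hypot(*(A[:,:2]-s[:2]).T)<.031
d=(A[k]-hp(.14,0,.05))@np.array([EX,EY,EZ]).T
g=f["frame"][rr[k],cc[k]].mean(1);print("gray",np.percentile(g,[5,25,50,75,95]))
th=(np.percentile(g,5)+np.percentile(g,95))/2
D=d[g<th][:,:2];w,V=np.linalg.eigh(np.cov(D.T));v=V[:,1]*np.sign(V[1,1]);print("dark mean",D.mean(0),len(D),"cw angle",np.arctan2(v[0],v[1]),w)
print("depth dark/light",np.median(d[g<th][:,2]),np.median(d[g>th][:,2]))
r,c2=map(int,(rr[k].mean(),cc[k].mean()))
cv2.imwrite("pics/e.png",cv2.resize(f["frame"][r-45:r+45,c2-60:c2+60],(720,540),interpolation=cv2.INTER_CUBIC)[:,:,::-1]);print(r,c2)
E
```

```text
0.59
n [0.042  0.0053 0.9991] tilt 0.04235740727425073 [ 0.5174 -0.0527  0.1095]
slot 0.7 [248.6, 266.8] [ 0.4749 -0.063   0.0999]
hatch_front 0.96 [267.5, 259.3] [ 0.4304 -0.0605  0.1108]
expected slot [ 0.4702 -0.0565  0.101 ] front [ 0.4261 -0.0609  0.1152]
gray [ 15.3333  23.      65.8333 141.6667 146.    ]
dark mean [0.0025 0.0001] 338 cw angle 0.2441618752600403 [0.0001 0.0003]
depth dark/light -0.013229884395247901 -0.0021287254788848603
249 263
```

View pics/e.png

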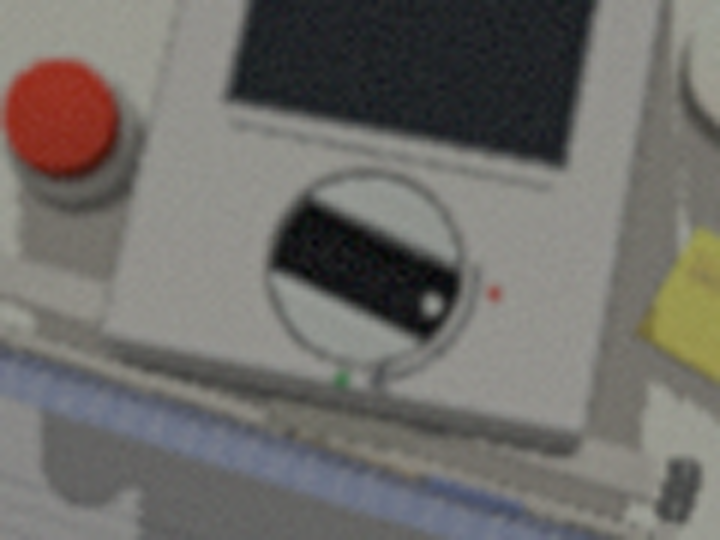

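The hatch is down, at about 0.04 rad. The slot shows dark and clear at crop (270, 365), i.e. about pixel (249, 263), turned about 0.24 rad clockwise. Next I insert the fingertips and press.

```bash
python3 - <<'E'
from h import *
L=env.tip_extent;q=quat(YAW+np.pi-.244)
s=hp(.14,0,.045,-.003)+EX*.002;t=lambda z:np.array([s[0],s[1],z+L])
env.reach(t(.16),q);F0=np.array(monitor.get_contact_force())
env.movel(t(.118),velocity=.15)
g=env.movel(t(.085),velocity=.02,guard=4)
p=np.array(monitor.get_position());print("contact",g,"tip z",p[2]-L,"floor exp",s[2],monitor.get_contact_force()-F0)
if p[2]-L<.105:
    z=p[2]-L
    while z>.075:
        z-=.0015;env.movel(t(z),velocity=.02);F=np.array(monitor.get_contact_force())-F0
        print(round(z,4),round(monitor.get_position()[2]-L,4),F)
        if F[2]>24: break
print(monitor.get_ft_torque(),monitor.get_clock())
E
```

```text
contact True tip z 0.10007269859759094 floor exp 0.1003009109527289 [-1.012  -0.4542  3.3003]
0.0986 0.0988 [-0.9496  0.9248  4.4683]
0.0971 0.0974 [-0.9243 -0.9479  7.0808]
0.0956 0.096 [-1.7709  0.2174  8.4809]
0.0941 0.0946 [-3.5137  0.7911  8.2519]
0.0926 0.0932 [-3.3734  0.6682 10.4909]
0.0911 0.0922 [-5.1799  1.1242 15.632 ]
0.0896 0.0918 [-10.2741   1.8586  29.0845]
[ 0.4297  1.7472 -0.0077] 14.1917
```

The hatch is at its hard stop with 29 N on it, so I turn clockwise now.

```bash
python3 - <<'E'
from h import *
L=env.tip_extent;s=hp(.14,0,.045,-.003)+EX*.002;P=np.array([s[0],s[1],.0896+L])
for d in np.arange(.344,1.98,.1):
    env.movel(P,velocity=.05,frame=quat(YAW+np.pi-d))
    F=np.array(monitor.get_contact_force());T=np.array(monitor.get_ft_torque())
    print(round(d,2),F,T,round(monitor.get_position()[2]-L,4),round(monitor.get_clock(),1))
    if F[2]<14 or abs(T[2])>2.5: break
E
```

```text
0.34 [-10.1915   3.1391  29.5755] [ 0.3844  1.7081 -0.0556] 0.0918 14.4
0.44 [-10.0486   2.4897  28.0254] [ 0.3833  1.6886 -0.0571] 0.0918 14.7
0.54 [-8.7852  2.8267 28.9549] [ 0.4363  1.5092 -0.0236] 0.0919 14.9
0.64 [-8.1418  2.0783 28.4027] [ 0.3673  1.4637 -0.065 ] 0.0918 15.2
0.74 [-7.9541  1.7872 27.5503] [ 0.3615  1.4155 -0.0241] 0.0919 15.4
0.84 [-8.3024  1.2245 27.5564] [ 0.2942  1.312  -0.0311] 0.0919 15.7
0.94 [-7.8387  1.3765 27.6024] [ 0.2286  1.3206 -0.0686] 0.0919 15.9
1.04 [-7.9373  1.6178 26.5416] [ 0.2008  1.2286 -0.039 ] 0.0919 16.2
1.14 [-7.3006  0.8998 26.5349] [ 0.0735  1.2037 -0.0261] 0.0919 16.4
1.24 [-6.8636  0.9353 26.2703] [ 0.0411  1.1162 -0.0111] 0.0919 16.7
1.34 [-7.3393 -0.6073 25.8847] [-0.0324  1.2023 -0.0087] 0.0919 16.9
1.44 [-6.6078 -0.1427 25.8006] [-0.0785  1.1316  0.0339] 0.0919 17.2
1.54 [-7.2548 -1.4512 25.7567] [-0.2072  1.1493 -0.0289] 0.0919 17.4
1.64 [-3.8256 -1.5646 24.3607] [-0.0868  0.7856 -0.0278] 0.092 17.7
1.74 [-2.6586  0.0238 22.8916] [-0.0687  0.5391 -0.0171] 0.092 17.9
1.84 [-3.0882  0.7438 22.0195] [-0.0136  0.3783  0.0712] 0.092 18.2
1.94 [-1.3299 -0.2227 22.4104] [ 0.078   0.2352 -0.0105] 0.092 18.4
```

```bash
python3 - <<'E'
from h import *
L=env.tip_extent;s=hp(.14,0,.045,-.003)+EX*.002;P=np.array([s[0],s[1],.0896+L])
for d in np.arange(2.04,2.7,.08):
    env.movel(P,velocity=.05,frame=quat(YAW+np.pi-d))
    F=np.array(monitor.get_contact_force());T=np.array(monitor.get_ft_torque())
    print(round(d,2),F,T,round(monitor.get_position()[2]-L,4),round(monitor.get_clock(),1))
    if F[2]<14 or abs(T[2])>.8: break
E
```

```text
2.04 [-1.2695 -0.1316 22.4172] [0.0452 0.1452 0.0757] 0.092 18.7
2.12 [-2.0487 -0.3094 21.5199] [ 0.0235  0.1123 -0.0062] 0.092 18.9
2.2 [-0.1944  0.1379 21.9634] [0.0209 0.1033 0.0617] 0.092 19.2
2.28 [-1.7877 -0.4821 21.8006] [-0.0062  0.0928 -0.0121] 0.092 19.4
2.36 [-0.1539  0.1971 21.3326] [0.0452 0.0113 0.0129] 0.092 19.7
2.44 [-0.6048  0.2716 22.1886] [0.0448 0.0351 0.0397] 0.092 19.9
2.52 [-0.6367  0.5025 21.7841] [-0.0005  0.076   0.0274] 0.092 20.2
2.6 [-0.28   -0.2406 22.4535] [0.0085 0.0736 0.02  ] 0.092 20.4
2.68 [ 0.7943  0.2132 21.4191] [-0.0417 -0.0038 -0.027 ] 0.092 20.7
```

No stop was felt, so the closed tips are small enough to spin freely in the 30 mm slot. I lift and look at where the slot now stands.

```bash
cat > look.py <<'E'
from h import *
def look(name,th=.045):
    f=vision.grab_frame("top")
    A=cloud(f,f["range_z"]>0);rr,cc=np.nonzero(f["range_z"]>0)
    s=hp(.14,0,th)+EX*.002;k=np.hypot(*(A[:,:2]-s[:2]).T)<.030
    d=(A[k]-s)@np.array([EX,EY,EZ]).T;g=f["frame"][rr[k],cc[k]].mean(1)
    D=d[g<80][:,:2];w,V=np.linalg.eigh(np.cov(D.T));v=V[:,1]*(1 if V[0,1]>0 else -1)
    print("dark mean",D.mean(0),len(D),"cw angle",np.arctan2(v[0],v[1]),"eig",w)
    kk=(abs((A-hp(.1,0,th))@EX)<.06)&(abs((A-hp(.1,0,th))@EY)<.07)&(abs(A[:,2]-.112)<.02)
    B=A[kk]-HG;x=-B@EX;c=np.polyfit(x,B[:,2],1);res=B[:,2]-np.polyval(c,x)
    ok=abs(res)<.004;print("hatch angle",np.polyfit(x[ok],B[ok,2],1)[0])
    r,c2=int(rr[k].mean()),int(cc[k].mean())
    cv2.imwrite(f"pics/{name}.png",cv2.resize(f["frame"][r-45:r+45,c2-60:c2+60],(720,540),interpolation=cv2.INTER_CUBIC)[:,:,::-1])
E
python3 - <<'E'
from look import *
p=np.array(monitor.get_position())
env.movel(p+EZ*.03,velocity=.1)
env.movel(p+EZ*.1-EX*.13-EY*.1,velocity=.25)
look("f");print(monitor.get_clock())
E
```

```text
dark mean [0.0005 0.0003] 340 cw angle 1.5779643796988063 eig [0.0001 0.0003]
hatch angle -0.014383124388337994
22.0833
```

View pics/f.png

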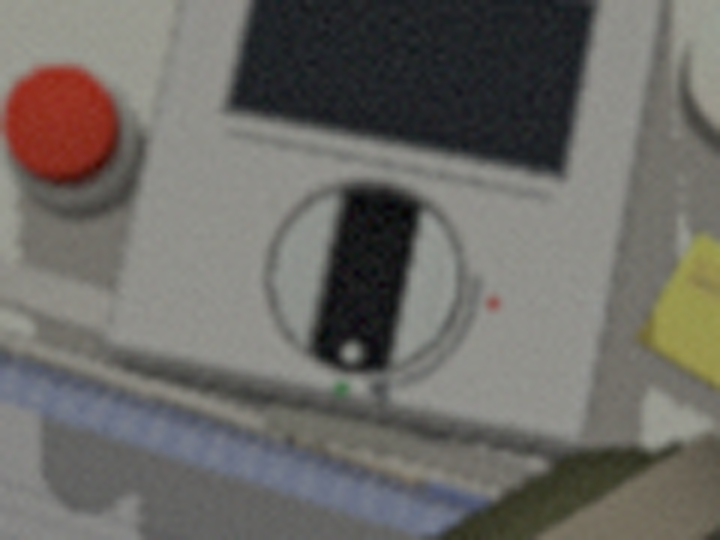

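The slot now lies along the printer's x, with its marker at the green dot at crop (350, 350) and a measured angle of 1.578 rad. The hatch stays down with the arm clear, so it is locked and I hand in.

```bash
python3 -c "
from h import *
print(monitor.get_contact_force());print(job.hand_in())"
```

```text
[ 0.4785 -0.0782  0.2317]
the job is handed in; nothing more can be done
None
```

The hatch is pressed shut and the fastener is turned to its locked stop (slot measured at about 1.58 rad from the top camera); I handed the job in at about 22 s with the arm clear, and no verdict came back.

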